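Nip the screw jar in the vise and twist its lid off

TASK

The square jar of screws stands loose in the open vise and its red lid is tight. Slide the vise's jaw up to nip the jar square so that it cannot turn, then twist the lid anticlockwise (seen from above), stop turning once its threads let go, lift it straight off, and finish while still holding the lid level just above the jar's mouth, a finger's breadth or two clear of it. The jar stays upright, down on the vise bed and nipped between the jaws, and the other things on the bench are left alone.

Things in the scene. Friction and masses are not known exactly. Their poses are not given: they have to be found in the camera images.
- vise: blue drill-press vise bolted to the bench, base 268 (x) by 116 mm. Origin: centre of its underside, on the bench. Its x axis is the sliding direction, pointing away from the robot to the fixed jaw, whose steel face is at x = 85 mm. Jaws 100 mm wide, tops 78 mm above the bench; the flat bed the jar stands on is 28 mm above it. At the -x end a spindle block, 49 mm tall
- jaw (a joint): clear opening between the jaw faces, m (0 shut, 0.122 fully open, 0.068 with the jar nipped square). The sliding jaw, a blue block 55 mm long on the robot's side of the jar, quick-slides along the vise's x axis: 10 N on its back moves it, about 20 N squares up and nips the jar; it stays where it is left. A spindle (top 45 mm above the bench) and tommy bar stick out of its back
- jaw_back (a point): middle of the top edge of the sliding jaw's upright back face, 78 mm above the bench; push this face, above 50 mm height, along the vise's +x
- jar: square clear glass jar of wood screws, about 0.45 kg; body 68 x 68 mm, 78 mm tall, then a shoulder up to 82 mm and a round neck 50 mm in diameter with its rim at 102 mm. Origin: centre of its underside, standing on the vise bed; z up, x and y square to its sides. At the start it stands a little askew, clear of both jaws, and slides easily on the bed
- jar_rim (a point): centre of the jar's mouth, on the rim, 102 mm above the jar's underside
- lid: red twist-off lid, 62 mm in diameter, 18 mm deep, 30 g. Origin: centre of its open lower edge, 87 mm above the jar's underside when screwed on (lid top at 105 mm); z up, x then along the jar's x. Three lugs hook under the jar's threads: it takes about 0.55 N m to turn, can be lifted only after turning 63 degrees anticlockwise from above, and meets a stop at 86 degrees
- lid_mark (a point): dab of white paint on the edge of the lid's top, 31 mm from its middle along the lid's x axis
- glue: yellow glue bottle with an orange cap, 60 mm in diameter, 150 mm tall, a bystander; origin: centre of its underside
- driver: screwdriver with a green handle, about 200 mm long, lying on the bench, a bystander; origin below its middle
- tape: yellow and black tape measure, 80 x 38 x 66 mm, a bystander; origin: centre of its underside
- rail_board: drilled wooden rail, 200 x 70 x 22 mm, lying on the bench, a bystander; origin: centre of its underside
Things that resemble listed ones, but are neither listed nor needed, are in the scene too. Of the things like the jar, leave any that is green or purple; of the rest the larger one is meant.

How it is judged:
By the outcome, as a careful person would: the job done as asked, in the order asked, and still so for the second after the job is handed in, while the arm keeps its last pose, push and grip.
It also fails if it takes over 45 s, if anything falls off the work surface, if the arm or the gripper's body presses on something with over 40 N, if the wrist force passes 120 N, or if a joint passes its speed limit or range.

ROBOT

A 6-joint arm with a two-finger parallel gripper is mounted at the origin on the work surface. World frame = base frame: x ahead of the robot, y to its left, z up, the work surface at z = 0. Lengths are in m, angles in degrees, forces in N, time in s.
With the tool pointing down it reaches from about 0.325 to 0.85 m from the base axis. Payload 15.5 kg.
Tool frame: the origin (TCP) lies at the very end of the fingers, on their centre line; the grasp point (between the pads) lies arm.grip_depth behind it (arm.grip_depth is the distance from the TCP to the grasp point, in m); z points along the fingers, y is the line along which they close (so a half turn about z gives the same grasp; the last joint's range is limited). The gripper opens to 91 mm and grips with 3 to 60 N. Pads are 32 mm wide; open, the fingers measure 118 mm over their backs; the gripper's body (76 mm by 178 mm) begins 60 mm behind the grasp point.
Start: joints at [-80.243, 28.281, 77.091, -0, 74.628, -5.472], TCP at [0.164, -0.603, 0.214] pointing down, gripper open.
Joint ranges: [-166.48, 166.48], [-47.26, 123.95], [12.59, 153.08], [-70.14, 250.14], [6.76, 159.57], [-176.63, 176.63]. Speed limits (degrees/s): [108.29, 108.29, 147.25, 172.46, 172.46, 172.46].

INTERFACE

Orientations are given as a 3x3 rotation matrix whose columns are the frame's x, y, z axes.
In Python, from rig import arm gives the robot as it stands. Calls block until the motion is done:
- arm.move_to(position, orientation): joint-space move of the TCP to a pose.
- arm.move_l(position, orientation=None, feed=0.15): straight line of the TCP; orientation=None keeps the orientation; feed is the mean speed in m/s.
- arm.move_joints(angles): joint-space move.
- arm.grip(opening): finger opening in m; the grip force is fixed at half the most; returns when the fingers have stopped.
- arm.sleep(seconds).
- arm.solve_ik(position, orientation): joint angles nearest the present ones, or None.
- arm.snapshot(name): name is "scene" or "top" or "wrist"; returns the picture (400x640x3 uint8, red, green, blue); there is no depth.
- arm.get_calibration(name): a dict with "intrinsics" (3x3 intrinsics, pixels), "k1" (the pictures are not rectified: a ray, as slopes to the right and down, at radius r is drawn at 1 + k1 r^2 times it, then the intrinsics apply), "cam_to_world" (4x4, takes a point from camera to world coordinates). Camera axes: x right, y down, z forward; pixel columns grow to the right and rows downward; lengths in m; the calibration is good to about 2 mm. A picture is of the moment at which its call begins: read the wrist's pose just before it. get_calibration takes no time and is no camera call; for the wrist camera it gives the pose at the moment of the call.
A pose or a line that the arm cannot do raises arm.Unreachable and nothing moves.
- arm.sign_off(): hands the job in; it is judged then, once.
Readings, each from a call of its own:
- arm.current_t(): time.
- arm.current_joint_positions(): joint angles.
- arm.current_dq(): joint speeds.
- arm.current_tau(): joint torques, N m.
- arm.current_ee_pos(): TCP position.
- arm.current_tool_rot(): TCP orientation.
- arm.current_force(): force on the tool from outside, world axes, zero at the start.
- arm.current_torque(): the same for the moment, N m.
- arm.current_width(): finger opening in m.
- arm.current_grasp_force(): force on a finger pad.
Only numpy, scipy, OpenCV 4.12 (cv2) and the standard library are available. Lean on these libraries where they do the work, as an engineer would, in place of code of your own. Each camera call takes 0.05 s, during which the arm holds its last target. There are 200 camera calls.

## Working session

There is one attempt and no reset: what is moved stays moved. The work goes in short steps, each a Python script; the robot and the scene stay as the last script left them, time stands still between calls to the robot, and variables do not carry over. Pictures are saved under pics/ and viewed, at most 10 in all, crops included, and the job is handed in when it is done.

```bash
ls; mkdir -p pics
python3 - <<'E'
from rig import arm
import cv2,numpy as np
for n in("scene","top"):
    p=arm.snapshot(n); cv2.imwrite(f"pics/{n}0.png",p[:,:,::-1])
    c=arm.get_calibration(n); print(n,c)
print(arm.grip_depth,arm.current_tool_rot(),arm.current_t())
E
```

```text
pics
scene {'intrinsics': array([[422.78342218,   0.        , 318.63023363],
       [  0.        , 422.78342218, 199.44189479],
       [  0.        ,   0.        ,   1.        ]]), 'k1': -0.06867934431135103, 'cam_to_world': array([[-0.43154402,  0.70668415, -0.56068464,  1.13186566],
       [ 0.9020786 ,  0.34143209, -0.26396654,  0.34031132],
       [ 0.00489476, -0.61969479, -0.78482763,  0.85195921],
       [ 0.        ,  0.        ,  0.        ,  1.        ]])}
top {'intrinsics': array([[376.26906783,   0.        , 317.69238864],
       [  0.        , 376.26906783, 198.36711372],
       [  0.        ,   0.        ,   1.        ]]), 'k1': -0.05385928439003055, 'cam_to_world': array([[ 0.0189485 , -0.98890606,  0.14732876,  0.48023173],
       [-0.99981218, -0.01934131, -0.00123393,  0.06096946],
       [ 0.00406977, -0.1472777 , -0.98908681,  0.95383797],
       [ 0.        ,  0.        ,  0.        ,  1.        ]])}
0.0188 [[ 9.64878101e-01  2.62697933e-01 -2.14914966e-04]
 [ 2.62698003e-01 -9.64877412e-01  1.15676930e-03]
 [ 9.65143080e-05 -1.17259910e-03 -9.99999308e-01]] 0.1
```

View pics/scene0.png

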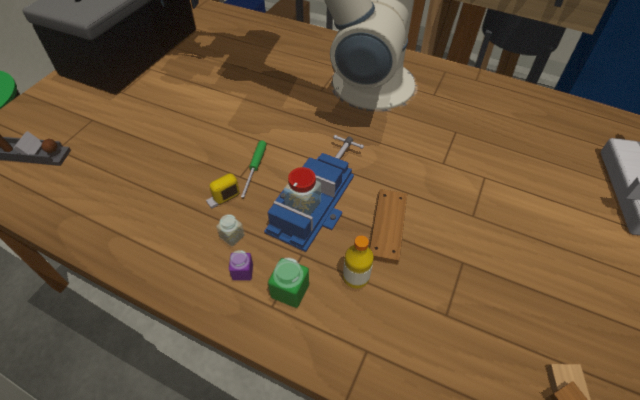

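View pics/top0.png

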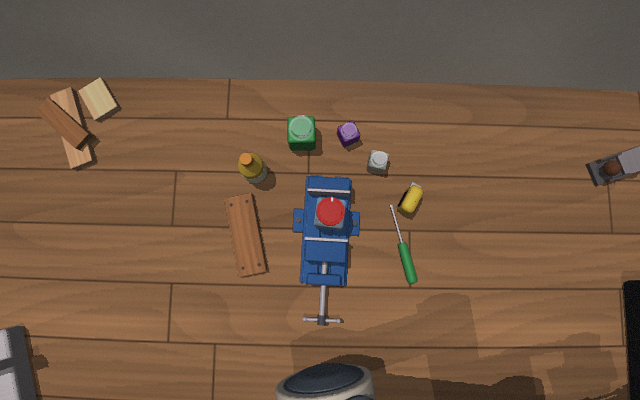

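The scene shows the blue vise at about (310,200) with the red-lidded jar at (301,180). In the top view the vise is at about (327,230) and the lid at (330,211). I'll zoom in on both.

```bash
cat > h.py <<'E'
import numpy as np,cv2
from rig import arm
def px2w(c,uv,z):
    K,k=c["intrinsics"],np.array([c["k1"],0,0,0,0.])
    s=cv2.undistortPoints(np.array(uv,float).reshape(-1,1,2),K,k).reshape(-1,2)
    T=c["cam_to_world"]; d=np.c_[s,np.ones(len(s))]@T[:3,:3].T; o=T[:3,3]
    return o+d*((z-o[2])/d[:,2])[:,None]
def w2px(c,P):
    T=np.linalg.inv(c["cam_to_world"])
    return cv2.projectPoints(np.array(P,float).reshape(-1,1,3),cv2.Rodrigues(T[:3,:3])[0],T[:3,3],c["intrinsics"],np.array([c["k1"],0,0,0,0.]))[0].reshape(-1,2)
E
python3 - <<'E'
import cv2,numpy as np
t=cv2.imread("pics/top0.png")[170:330,285:370]; s=cv2.imread("pics/scene0.png")[130:250,260:370]
t=cv2.resize(t,None,fx=3.7,fy=3.7,interpolation=cv2.INTER_CUBIC); s=cv2.resize(s,None,fx=4.4,fy=4.4,interpolation=cv2.INTER_CUBIC)
o=np.zeros((600,800,3),np.uint8); o[:t.shape[0],:t.shape[1]]=t; o[:s.shape[0],316:316+s.shape[1]]=s[:,:484]
cv2.imwrite("pics/z.png",o)
E
```

```text
(no output)
```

View pics/z.png

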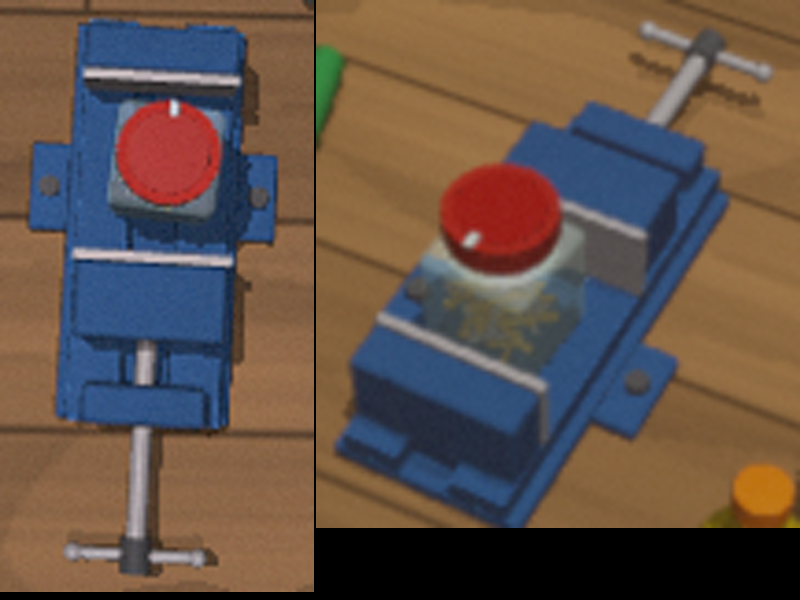

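The crop (top view at 3.7x) shows the fixed jaw's face edge from (84,79) to (240,86), the sliding jaw's face edge from (74,250) to (233,260) and its back edge from (76,334) to (225,344). The lid centre is at (169,153), with the white mark at (174,107).

Run:
```python
from h import *
np.set_printoptions(precision=4,suppress=True)
c=arm.get_calibration("top"); f=lambda L,z:px2w(c,np.array(L)/3.7+[285-.36,170-.36],z)
for n,L,z in [("fixed",[(84,79),(240,86)],.078),("slide",[(74,250),(233,260)],.078),("back",[(76,334),(225,344)],.078),("lid,mark",[(169,153),(174,105)],.133),("base low corners",[(60,415),(222,427)],.014),("spindle block",[(84,386),(210,391)],.049),("spindle",[(147,345),(134,560)],.035),("tommy",[(70,551),(203,558)],.035)]:
    P=f(L,z); d=P[1]-P[0]; print(n,P.tolist() if 0 else P[:,:2].round(4).tolist(),"mid",P.mean(0)[:2].round(4),"ang",np.degrees(np.arctan2(d[1],d[0])).round(1),"len",np.hypot(*d[:2]).round(4))
# lid circle by red mask
for n in("top","scene"):
    im=cv2.imread(f"pics/{n}0.png").astype(int); m=((im[...,2]>110)&(im[...,1]<70)&(im[...,0]<70)).astype(np.uint8)
    k,l,s,ce=cv2.connectedComponentsWithStats(m)
    i=1+s[1:,4].argmax(); cc=arm.get_calibration(n); y,x=np.where(l==i)
    el=cv2.fitEllipse(max(cv2.findContours((l==i).astype(np.uint8),0,1)[0],key=len)); print(n,s[i],el,px2w(cc,[el[0]],.133))
```

```text
fixed [[0.6278, 0.0846], [0.6252, -0.0149]] mid [0.6265 0.0348] ang -91.5 len 0.0996
slide [[0.5191, 0.0884], [0.5147, -0.0113]] mid [0.5169 0.0385] ang -92.5 len 0.0998
back [[0.467, 0.0859], [0.4626, -0.0068]] mid [0.4648 0.0396] ang -92.7 len 0.0928
lid,mark [[0.575, 0.0317], [0.6039, 0.0291]] mid [0.5895 0.0304] ang -5.1 len 0.029
base low corners [[0.4127, 0.0971], [0.4069, -0.0103]] mid [0.4098 0.0434] ang -93.1 len 0.1076
spindle block [[0.4338, 0.0809], [0.4321, 0.0003]] mid [0.4329 0.0406] ang -91.2 len 0.0806
spindle [[0.4602, 0.0407], [0.3237, 0.0468]] mid [0.3919 0.0438] ang 177.5 len 0.1365
tommy [[0.3286, 0.0878], [0.3257, 0.0026]] mid [0.3272 0.0452] ang -91.9 len 0.0853
top [317 197  28  28 595] ((330.02435302734375, 211.2215576171875), (26.221267700195312, 27.175840377807617), 115.93080139160156) [[0.5745 0.0323 0.133 ]]
scene [288 167  28  21 431] ((301.6761779785156, 177.0669403076172), (19.459543228149414, 26.555309295654297), 91.6976089477539) [[0.5768 0.0362 0.133 ]]
```

```bash
cat >> h.py <<'E'
yaw=np.radians(-2.3); a=np.array([np.cos(yaw),np.sin(yaw),0]); F=np.array([.6265,.0348,0])
def Rz(t): # tool down, tool x at world angle t (deg)
    c,s=np.cos(np.radians(t)),np.sin(np.radians(t)); return np.array([[c,s,0],[s,-c,0],[0,0,-1.]])
E
python3 - <<'E'
from h import *
R=Rz(-2.3); f0=arm.current_force()
P=lambda s,z:F+a*s+[0,0,z]
print(f0)
arm.move_to(P(-.200,.20),R)
arm.grip(0.0); f0=arm.current_force()
arm.move_l(P(-.200,.058),R,feed=.15)
print(arm.current_t(),f0,arm.current_force(),arm.current_width())
s=-.200; log=[]
while s<-.134:
    s+=.004 if s<-.146 else .0006
    arm.move_l(P(s,.058),R,feed=.06 if s<-.146 else .03)
    fx=-(arm.current_force()-f0)@a; log.append((round(s,4),round((arm.current_ee_pos()-F)@a,4),round(fx,1)))
    if fx>24: break
print(log,arm.current_force(),arm.current_t())
im=arm.snapshot("scene"); cv2.imwrite("pics/p1.png",cv2.resize(im[100:260,220:420,::-1],None,fx=3.7,fy=3.7,interpolation=cv2.INTER_CUBIC))
E
```

```text
[-0.08767155  0.18145963  0.31639678]
5.0417 [-0.63955193  0.37752897 -0.33653039] [-0.51042882  0.59075754  1.05340718] 0.00018978202508853877
[(-0.196, np.float64(-0.1953), np.float64(-0.8)), (-0.192, np.float64(-0.1916), np.float64(-1.2)), (-0.188, np.float64(-0.1877), np.float64(0.6)), (-0.184, np.float64(-0.1837), np.float64(-0.3)), (-0.18, np.float64(-0.1798), np.float64(-0.8)), (-0.176, np.float64(-0.177), np.float64(3.8)), (-0.172, np.float64(-0.1733), np.float64(5.1)), (-0.168, np.float64(-0.1694), np.float64(5.1)), (-0.164, np.float64(-0.1655), np.float64(4.5)), (-0.16, np.float64(-0.1615), np.float64(5.1)), (-0.156, np.float64(-0.1576), np.float64(5.1)), (-0.152, np.float64(-0.1539), np.float64(6.7)), (-0.148, np.float64(-0.1499), np.float64(6.1)), (-0.144, np.float64(-0.1461), np.float64(7.0)), (-0.1434, np.float64(-0.146), np.float64(9.7)), (-0.1428, np.float64(-0.1456), np.float64(11.7)), (-0.1422, np.float64(-0.145), np.float64(10.8)), (-0.1416, np.float64(-0.1444), np.float64(11.1)), (-0.141, np.float64(-0.1438), np.float64(11.3)), (-0.1404, np.float64(-0.1432), np.float64(10.5)), (-0.1398, np.float64(-0.1426), np.float64(10.6)), (-0.1392, np.float64(-0.142), np.float64(11.0)), (-0.1386, np.float64(-0.1414), np.float64(11.2)), (-0.138, np.float64(-0.1408), np.float64(10.8)), (-0.1374, np.float64(-0.1401), np.float64(10.4)), (-0.1368, np.float64(-0.1396), np.float64(10.9)), (-0.1362, np.float64(-0.139), np.float64(10.5)), (-0.1356, np.float64(-0.1386), np.float64(12.0)), (-0.135, np.float64(-0.1386), np.float64(14.4)), (-0.1344, np.float64(-0.1386), np.float64(18.0)), (-0.1338, np.float64(-0.1385), np.float64(20.0))] [-20.60224733   1.96153935  13.28103594] 12.825
```

View pics/p1.png

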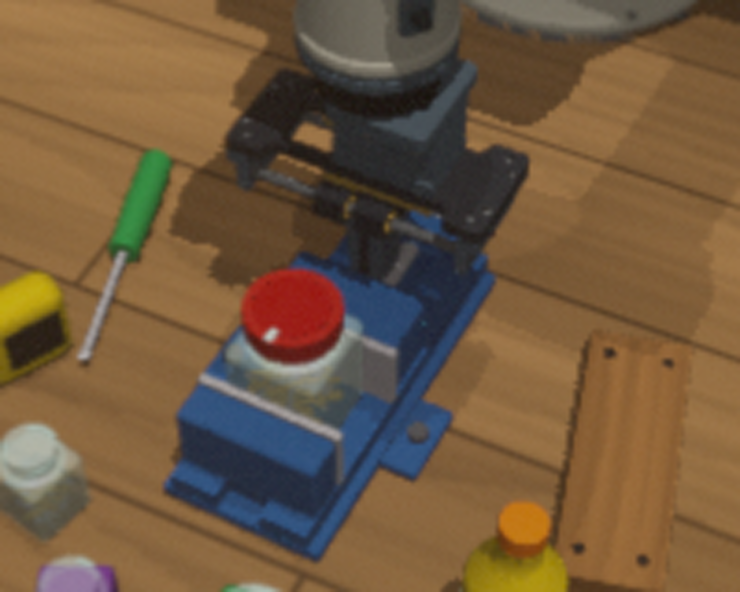

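The picture shows the jar squared up between the jaws, with the lid at about (293,312). The force rose to 20 N with the jaw stopped at an opening of about 68 mm. I'll press a little more, back off and look at the lid.

Run:
```python
from h import *
R=Rz(-2.3); P=lambda s,z:F+a*s+[0,0,z]
s=-.1338
for i in range(5):
    s+=.0006; arm.move_l(P(s,.058),R,feed=.03)
    fx=-arm.current_force()@a
    if fx>27: break
print(s,fx,(arm.current_ee_pos()-F)@a)
arm.move_l(P(-.160,.058),R,feed=.15)
arm.move_l(P(-.160,.20),R,feed=.25)
arm.grip(.085)
for n in("wrist","top","scene"):
    c=arm.get_calibration(n); im=arm.snapshot(n); cv2.imwrite(f"pics/{n}2.png",im[:,:,::-1])
    np.savez(f"pics/{n}2.npz",**c)
print(arm.current_t(),arm.current_joint_positions())
w=cv2.imread("pics/wrist2.png");t=cv2.imread("pics/top2.png")[150:330,270:390]
o=np.zeros((600,800,3),np.uint8);o[:400,:640]=w;t=cv2.resize(t,None,fx=2,fy=2);o[240:,560:]=t;cv2.imwrite("pics/z2.png",o)
```

```text
-0.13200000000000003 29.54968140232902 -0.13855330547468514
16.1417 [-2.26004263e+00  1.67278789e+01  9.94716190e+01  8.26572195e-04
  6.38029898e+01  9.00385275e+01]
```

View pics/z2.png

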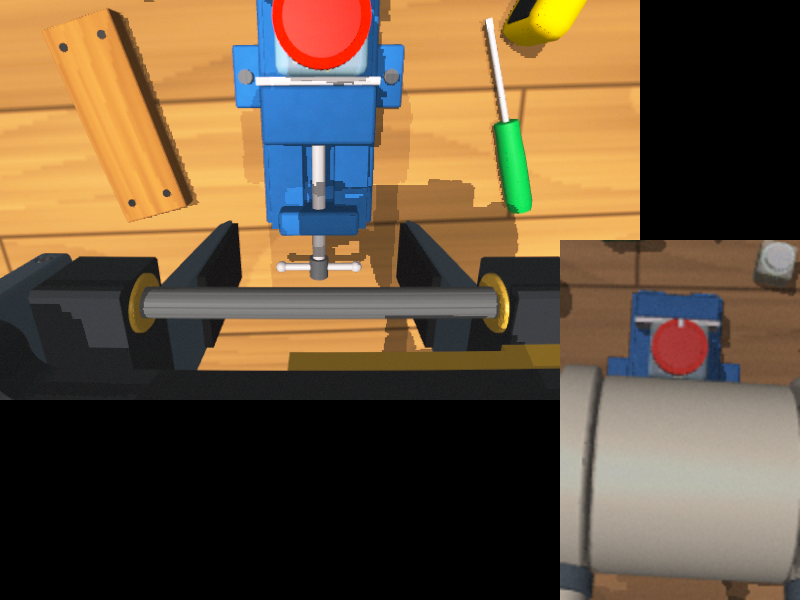

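The wrist picture shows the lid at about (322,20), cut by the top edge. The top-view inset shows the jar at the fixed jaw with its mark pointing straight to +x. I'll measure the lid centre and mark in both.

Run:
```python
from h import *
from scipy.optimize import least_squares
for n in("wrist","top","scene"):
    im=cv2.imread(f"pics/{n}2.png").astype(int); m=((im[...,2]>110)&(im[...,1]<80)&(im[...,0]<80)).astype(np.uint8)
    k,l,s,_=cv2.connectedComponentsWithStats(m); i=1+s[1:,4].argmax()
    ct=max(cv2.findContours((l==i).astype(np.uint8),0,1)[0],key=len).reshape(-1,2); c=dict(np.load(f"pics/{n}2.npz"))
    ct=cv2.convexHull(ct).reshape(-1,2); ct=ct[ct[:,1]>2]
    W=px2w(c,ct,.133)[:,:2]
    r=least_squares(lambda p:np.hypot(*(W-p[:2]).T)-p[2],[.59,.03,.031],loss="soft_l1",f_scale=.001)
    print(n,s[i],r.x,"vise coords",(r.x[:2]-F[:2])@a[:2],(r.x[:2]-F[:2])@[-a[1],a[0]])
    w=(im.min(2)>150)&(l!=i); y,x=np.where(w); d=np.hypot(x-ct[:,0].mean(),y-ct[:,1].mean()); 
    q=d<(ct[:,0].max()-ct[:,0].min())*.55
    if n!="wrist" and q.any():
        M=px2w(c,[[x[q].mean(),y[q].mean()]],.133)[0,:2]-r.x[:2]; print(" mark",np.degrees(np.arctan2(M[1],M[0])),np.hypot(*M))
```

```text
wrist [ 272    0   99   70 3571] [0.59361503 0.03419823 0.03058693] vise coords -0.0328343231646706 -0.0019210210243806197
top [316 190  28  27 596] [0.59313056 0.03385913 0.03053273] vise coords -0.03330479576049109 -0.002279291508786677
 mark -8.71355453045926 0.027319248348293874
scene [285 172  28  22 462] [0.59453226 0.03702371 0.03134993] vise coords -0.03203122944608324 0.0009389945329232894
 mark -3.175731982471727 0.02529109754575428
```

Run:
```python
from h import *
np.set_printoptions(precision=3,suppress=True)
R=Rz(-2.3); L=np.array([.5933,.034,0])
arm.move_to(L+[0,0,.19],R); f0,t0=arm.current_force(),arm.current_torque()
arm.move_l(L+[0,0,.1155],R,feed=.12)
print(arm.current_t(),arm.current_force()-f0)
arm.grip(.045)
print("grip",arm.current_t(),arm.current_width(),arm.current_grasp_force(),arm.current_force()-f0,arm.current_ee_pos())
q=np.array(arm.solve_ik(L+[0,0,.1155],R)); print(q)
for d in list(range(8,57,8))+[60,63,65,67]:
    p=q.copy(); p[5]-=d; arm.move_joints(p)
    tr=arm.current_tool_rot(); print(d,np.degrees(np.arctan2(tr[1,0],tr[0,0])).round(2),(arm.current_torque()-t0)[2].round(2),arm.current_force()-f0,round(arm.current_grasp_force(),1))
print(arm.current_t(),arm.current_width())
for n in("scene","wrist"): cv2.imwrite(f"pics/{n}3.png",arm.snapshot(n)[:,:,::-1])
s=cv2.imread("pics/scene3.png")[110:260,220:400]; w=cv2.imread("pics/wrist3.png")
o=np.zeros((600,800,3),np.uint8); o[:300,:480]=w[::1,::1][:300,80:560]; o[300:,:360]=cv2.resize(s,None,fx=2,fy=2,interpolation=cv2.INTER_CUBIC); cv2.imwrite("pics/z3.png",o)
```

```text
17.4833 [ 1.631 -0.965  0.894]
grip 17.9667 0.06161224079225903 30.001207764144056 [-0.205 -1.022  5.666] [0.594 0.034 0.116]
[-2.476 32.091 87.857 -0.    60.053 89.824]
8 5.75 -0.1 [1.189 0.157 6.023] 30.0
16 13.71 -0.08 [1.304 0.497 5.332] 30.0
24 21.69 -0.08 [ 1.083 -0.347  4.947] 30.0
32 29.69 -0.06 [ 1.39  -0.338  5.333] 30.0
40 37.58 -0.02 [ 1.443 -1.602  6.177] 30.0
48 45.58 -0.11 [ 1.87  -2.033  5.629] 30.0
56 53.49 -0.05 [ 2.013 -1.734  5.964] 30.0
60 57.45 -0.2 [ 2.785 -2.197  4.982] 30.0
63 60.44 -0.32 [ 1.996 -2.031  5.498] 30.0
65 62.43 -0.39 [ 2.799 -1.54   5.693] 30.0
67 64.43 -0.35 [ 2.893 -1.392  4.356] 30.0
20.8333 0.06131510780429871
```

View pics/z3.png

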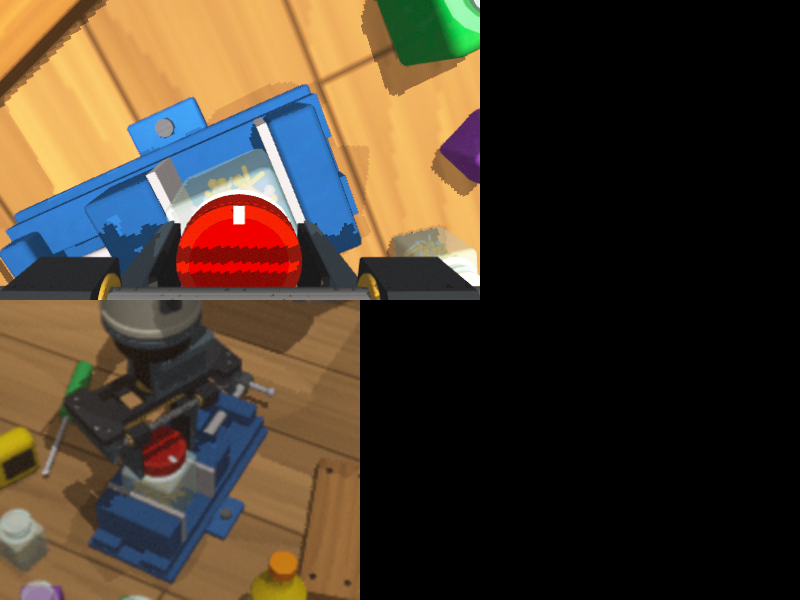

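The wrist view shows the white mark at (239,214), centred between the fingers. The lid has therefore turned about 67° with the gripper and hasn't slipped. I'll go to 70°, then lift while watching the force.

Run:
```python
from h import *
np.set_printoptions(precision=2,suppress=True)
L=np.array([.5933,.034,0]); q=np.array(arm.solve_ik(L+[0,0,.1155],Rz(64.7)))
print(q); q[5]=89.824-70; q[:5]=[-2.476,32.091,87.857,0,60.053]
arm.move_joints(q); R=arm.current_tool_rot(); R=Rz(67.7)
f0=arm.current_force(); ok=True
for z in [.001,.002,.003,.004,.006,.008,.012]:
    arm.move_l(L+[0,0,.1155+z],R,feed=.03); f=arm.current_force()-f0; print(z,f,arm.current_ee_pos()[2].round(4))
    if f[2]<-10: ok=False; break
if ok: arm.move_l(L+[0,0,.1155+.039],R,feed=.06)
arm.sleep(.5)
print(ok,arm.current_t(),arm.current_force()-f0,arm.current_ee_pos(),arm.current_width(),arm.current_grasp_force())
for n in("scene","wrist"): cv2.imwrite(f"pics/{n}4.png",arm.snapshot(n)[:,:,::-1])
s=cv2.imread("pics/scene4.png")[110:260,220:400]; w=cv2.imread("pics/wrist4.png")
o=np.zeros((600,800,3),np.uint8); o[:300,:480]=w[:300,80:560]; o[300:,:360]=cv2.resize(s,None,fx=2,fy=2,interpolation=cv2.INTER_CUBIC); cv2.imwrite("pics/z4.png",o)
```

```text
[-2.48 32.09 87.86 -0.   60.05 22.82]
0.001 [ 2.87 -0.05 -4.18] 0.1166
0.002 [ 2.92  0.35 -7.1 ] 0.1175
0.003 [ 2.23  0.14 -5.25] 0.1185
0.004 [-2.17  1.48 -2.48] 0.1196
0.006 [-1.6   2.02 -4.68] 0.1215
0.008 [-1.35  2.03 -4.85] 0.1236
0.012 [-1.1   1.59 -5.28] 0.1278
True 24.0667 [-2.64  1.97 -5.03] [0.59 0.03 0.15] 0.061445020763686416 29.999850079184398
```

View pics/z4.png

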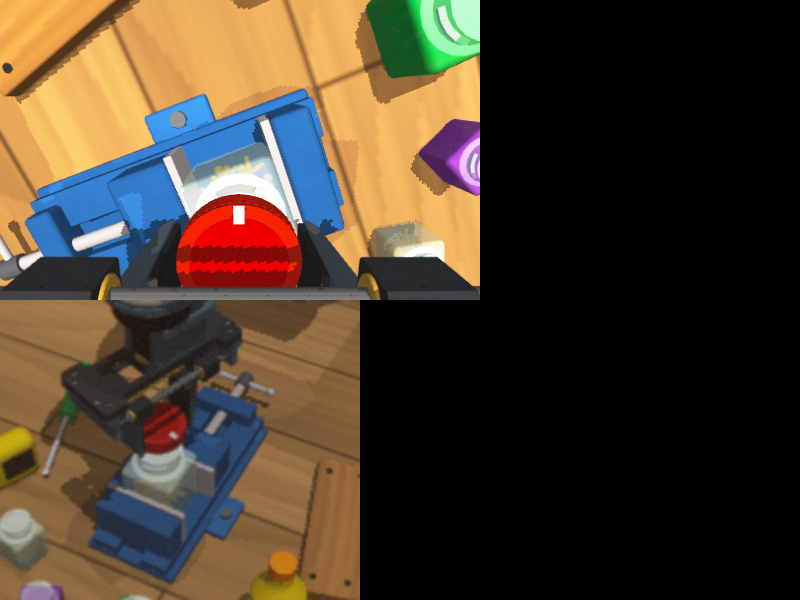

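The picture shows the lid held level above the open neck (wrist view: lid at (239,250), neck rim behind it). The jar is still down and nipped between the jaws.

```bash
python3 -c "
from rig import arm
print(arm.sign_off())"
```

```text
the job is handed in; nothing more can be done
None
```

The job is handed in after about 24 s on the robot's clock: the jar is nipped square in the vise (final push about 30 N), and the lid was turned about 70° anticlockwise and lifted straight off; the gripper is holding it level roughly 24 mm above the jar's mouth.

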